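Ready the dough roller: fit the scraper, hold the pusher down through the guard

TASK

Get the table-top dough roller ready to clean and feed: take the flat scraper out of its wooden stand, slide it handle up, blade edge first, fully home into the holder slot on the roller's front and let it go. Then take the pusher paddle from the other stand, pass it down through the narrow slot in the roller's guard and press it against the sprung interlock bar until its collar is all but down on the guard (a few millimetres at most). Finish while still gripping the pusher and holding it down there, and leave the other kitchen things where they are.

Things in the scene. Friction and masses are not known exactly. Their poses are not given: they have to be found in the camera images.
- scraper_grip (a point): Centre of the wooden handle (16 mm thick in x, 70 wide in y, 45 tall in z) of the loose scraper, about 0.15 kg, upright in a stand. Below the handle a steel blade 4 mm thick (x), 80 wide (y), 65 long: its lower edge is 87.5 mm below this point. z points up along the scraper; a half turn about z makes no difference.
- pusher_grip (a point): Centre of the grip block (20 mm thick in x, 56 wide in y, 52 tall in z) of the loose white pusher, about 0.15 kg, upright in a stand. Under it a collar 34 x 78 mm, underside 34 mm below this point, then a flat paddle 12 mm thick (x), 60 wide (y), 68 long: its foot is 102 mm below this point. z up; a half turn about z makes no difference.
- roller: White table-top dough roller, fixed to the table, about 210 x 245 mm, 130 mm high; origin on the table under the middle of the feed slot, z up, -x its front (roughly towards the robot), y along the rollers; the motor housing (120 mm high, with a dial to about 140 mm) is at its +y end, y 88 to 158 mm.
- feed_slot (a point): Middle of the feed slot's mouth, in the top of the grey guard plate (100 x 174 mm, 18 thick), 130 mm above the table. Slot straight down, 14 mm (x) by 62 mm (y), 2 mm more than the paddle each way, edges chamfered 3 mm; a slightly wider clear chute beneath. The interlock bar lies 50 mm below this point when up. Axes as the roller's.
- holder_slot (a point): Middle of the mouth of the scraper's holder slot, in the top of the aluminium block (32 x 120 mm) on the roller's front, 110 mm above the table, 95 mm in front (-x) of the feed slot. Slot 6.5 mm (x) by 82.5 mm (y), 45 deep, closed floor, edges chamfered 3 mm. Scraper home: handle centre 42.5 mm above this point. Axes as the roller's.
- interlock (a joint): Travel of the sprung interlock bar inside the feed chute, in m: 0 up (free), grows as it is pressed down, stop at 0.022. Spring: 4 N to start it moving, about 8.5 N at 0.018, where the pusher's collar meets the guard. The pusher's own weight does not move it.
- stand_a: Fixed wooden stand, 60 x 110 mm, 35 high, that holds the scraper in a slot 28 mm deep; origin under its centre, axes as the scraper's. The two stands may be swapped.
- stand_b: Fixed wooden stand, same size, that holds the pusher in a slot 28 mm deep; origin under its centre, axes as the pusher's.
- jam_jar: Bystander: jam jar, 72 mm across, 100 mm high; origin under its centre.
- mug: Bystander: mug, 80 mm across, 90 mm high; origin under its centre.
- canister: Bystander: steel canister, 100 mm across, 140 mm high; origin under its centre.
- cutter_big: Bystander: steel pastry-cutter ring, 70 mm across, 30 mm high; origin under its centre.
- cutter_small: Bystander: steel pastry-cutter ring, 50 mm across, 30 mm high; origin under its centre.
- brush: Bystander: pastry brush lying on the table, along its x axis; low.
- bowl: Bystander: blue bowl, 150 mm across, 60 mm high; origin under its centre.
Things that resemble listed ones, but are neither listed nor needed, are in the scene too. Leave any purple or turquoise look-alike of the part that bears pusher_grip alone. Leave any blue look-alike of the part that bears scraper_grip alone.

How it is judged:
By the outcome, as a careful person would: the job done as asked, in the order asked, and still so for the second after the job is handed in, while the arm keeps its last pose, push and grip.
It also fails if it takes over 61 s, if anything falls off the work surface, if the arm or the gripper's body presses on something with over 40 N, if the wrist force passes 120 N, or if a joint passes its speed limit or range.

ROBOT

A 7-joint arm with a two-finger parallel gripper is mounted at the origin on the work surface. World frame = base frame: x ahead of the robot, y to its left, z up, the work surface at z = 0. Lengths are in m, angles in degrees, forces in N, time in s.
With the tool pointing down it reaches from about 0.425 to 0.875 m from the base axis. Payload 9.9 kg.
Tool frame: the origin (TCP) lies between the finger pads; the fingertips stand 14 mm ahead of it and the grasp point (between the pads) lies 5 mm behind it; z points along the fingers, y is the direction in which the jaws open and shut (so a half turn about z gives the same grasp; the last joint's range is limited). The gripper opens to 85 mm and grips with 20 to 120 N. Pads are 22 mm wide; open, the fingers measure 114 mm over their backs; the gripper's body (76 mm by 85 mm) begins 54 mm behind the grasp point. The pads swing forward as they close: fully open they stand 13 mm farther back than shut.
Start: joints at [-82.093, 32.985, 1.427, 82.34, -0.859, 64.687, -3.237], TCP at [0.148, 0.658, 0.245] pointing down, gripper open.
Joint ranges: [-157.87, 157.87], [-19.46, 123.44], [-87.15, 90], [11.01, 140.99], [-62.26, 242.26], [9.8, 113.94], [-161.44, 161.44]. Speed limits (degrees/s): [127.2, 127.2, 172.46, 172.46, 180, 180, 180].

INTERFACE

Orientations are given as [roll, pitch, yaw] about the fixed x, y, z axes, in that order (R = Rz(yaw) Ry(pitch) Rx(roll)).
In Python, from rig import ctrl, viewer, ticket gives the robot as it stands.
- The arm moves only by the shell command python3 -m inch 'ROWS' [FORCE]. ROWS is JSON, one flat list of numbers, 7 for each row, row after row: the shift along the tool's x, y, z in mm, then the turn, a rotation vector about the tool's x, y, z in rad, then the opening, from 0 (shut) to 1 (fully open). In form: [dx, dy, dz, ax, ay, az, fingers, dx, dy, dz, ax, ay, az, fingers, ...]. A call has 1 to 5 rows; each row shifts and turns the commanded pose from where the row before left it, along the tool's axes as they then stand; what a row does not reach is not made up. A row lasts 1/10 s, in which the tool goes at most 50 mm and 8.59 degrees, less where a joint would pass 70% of its speed; a pose out of reach is approached as far as the arm can. A call with a gripper value outside its range is refused whole. The fingers move at their own pace and stop on an object; FORCE is the grip in N (left out, the last holds). Time passes only in rows, so rows that do not move let the fingers close. It gives the time, the measured TCP pose, the force and the opening at its end, in the units of the state.
- ctrl.read_state(): the state, without advancing time (a new reading comes with each control period).
- viewer.camera(name): name is "scene" or "top" or "wrist"; returns the picture (480x640x3 uint8, red, green, blue); there is no depth.
- viewer.get_calibration(name): a dict with "vfov" (degrees; the focal length in pixels is half the picture's height over the tangent of half this angle, whatever the lens; pixels are square), "cx", "cy" (the principal point, pixels), "T" (4x4, takes a point from camera to world coordinates); the wrist camera has in their place "mount" (4x4, takes a point from camera to tool coordinates, whose origin is the TCP and whose axes are the flange's). Camera axes: x right, y up, looking along -z (the intrinsics and any distortion apply to the point x, -y, -z); pixel columns grow to the right and rows downward; lengths in m; the calibration is good to about 2 mm. A picture is of the moment at which its call begins: read the wrist's pose just before it. get_calibration takes no time and is no camera call.
- ticket.hand_in(): hands the job in, once; it reports no verdict.
The state is a dict: "time": time; "q": joint angles; "qvel": joint speeds; "joint_efforts": joint torques, N m; "tool_pos": TCP position; "tool_rot": TCP orientation; "contact_force": force on the tool from outside, world axes, zero at the start; "torque": the same for the moment, N m; "gripper_width": opening from 0.0 (shut) to 1.0 (fully open).
Only numpy, scipy, OpenCV 4.12 (cv2) and the standard library are available. Lean on these libraries where they do the work, as an engineer would, in place of code of your own. Each camera call takes 0.05 s, during which the arm holds its last target.

## Working session

There is one attempt and no reset: what is moved stays moved. The work goes in short steps, Python scripts to look and compute and a shell command to move; the robot and the scene stay as the last step left them, time stands still between calls to the robot, and variables do not carry over. Pictures are saved under pics/ and viewed, and the job is handed in when it is done.

```bash
ls; mkdir -p pics
python3 - <<'E'
from rig import ctrl, viewer, ticket
import cv2
print(ctrl.read_state())
for n in ["scene","top","wrist"]:
    print(n,viewer.get_calibration(n))
    cv2.imwrite(f"pics/{n}0.png",viewer.camera(n)[:,:,::-1])
E
```

```text
pics
{'time': 0.0, 'q': array([-82.09448621,  33.03147507,   1.42609419,  82.38742468,
        -0.85944966,  64.68438031,  -3.23697521]), 'qvel': array([-0.04810749, -0.00678464, -0.01450073,  0.04938314,  0.04369613,
        0.04853467,  0.07897653]), 'joint_efforts': array([ 7.56075606e-04, -7.65761375e+01,  2.25114986e+00, -2.85974193e+01,
        1.54774322e-02,  1.25412227e-02, -3.17987300e-06]), 'tool_pos': array([0.14840084, 0.658048  , 0.24445146]), 'tool_rot': array([-1.79907540e+02,  6.22530757e-03,  1.67293062e+02]), 'contact_force': array([-0.63334813, -0.4855842 , -0.74029345]), 'torque': array([-0.00360662,  0.04520325, -0.05767803]), 'gripper_width': 0.9984951898325446}
scene {'vfov': 43.597880105938, 'cx': 321.6065663956177, 'cy': 235.0819468443775, 'T': array([[-0.68541991, -0.57203949,  0.45052233,  1.05828327],
       [ 0.72808028, -0.52998216,  0.43476202,  0.3905903 ],
       [-0.00993225,  0.62601097,  0.779751  ,  0.99731248],
       [ 0.        ,  0.        ,  0.        ,  1.        ]])}
top {'vfov': 47.07901382124997, 'cx': 308.1258921027325, 'cy': 236.1628517529787, 'T': array([[-0.02523608,  0.98799608, -0.15240369,  0.38377614],
       [-0.9993324 , -0.02090367,  0.02996311, -0.09100855],
       [ 0.02641764,  0.1530581 ,  0.98786402,  1.2496257 ],
       [ 0.        ,  0.        ,  0.        ,  1.        ]])}
wrist {'vfov': 64.89551322466895, 'cx': 311.1138930213957, 'cy': 241.96676136577952, 'mount': array([[ 6.32503210e-04,  9.56863282e-01,  2.90537879e-01,
         7.44897709e-02],
       [ 9.99999752e-01, -6.95514435e-04,  1.13614005e-04,
         3.48618609e-04],
       [ 3.10786359e-04,  2.90537735e-01, -9.56863485e-01,
        -1.29163512e-01],
       [ 0.00000000e+00,  0.00000000e+00,  0.00000000e+00,
         1.00000000e+00]])}
```

View pics/scene0.png

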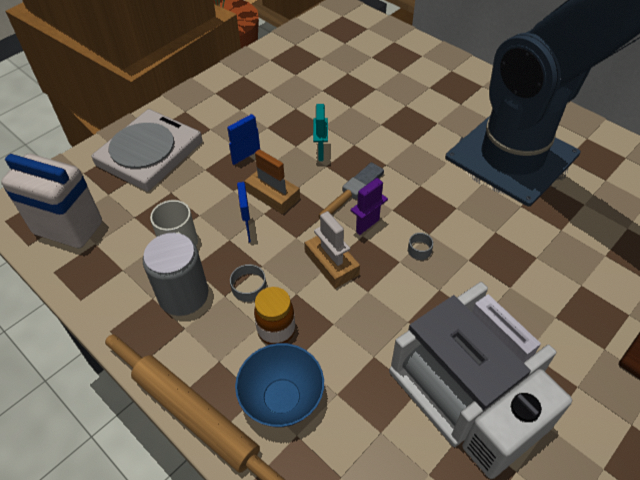

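View pics/top0.png

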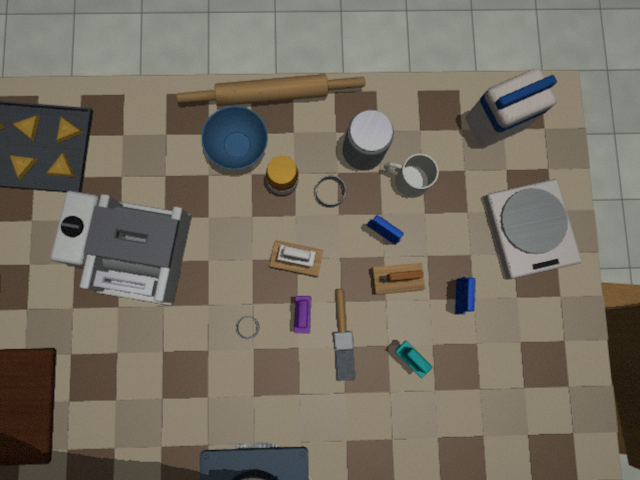

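View pics/wrist0.png

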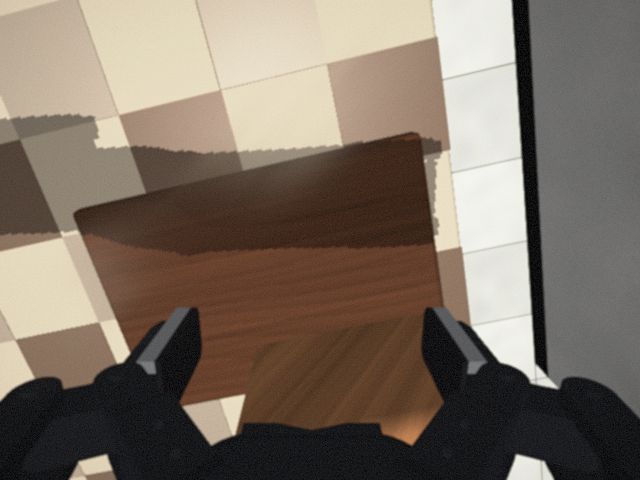

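```bash
cat > h.py <<'E'
import numpy as np, cv2
from rig import ctrl, viewer, ticket
from scipy.spatial.transform import Rotation as R
def K(name):
    c=viewer.get_calibration(name); f=240/np.tan(np.radians(c['vfov'])/2); return f,c['cx'],c['cy'],c
def camT(name,st=None):
    c=viewer.get_calibration(name)
    if 'T' in c: return c['T']
    st=st or ctrl.read_state()
    T=np.eye(4); T[:3,:3]=R.from_euler('xyz',st['tool_rot'],degrees=True).as_matrix(); T[:3,3]=st['tool_pos']
    return T@c['mount']
def ray(name,u,v,T=None):
    f,cx,cy,_=K(name); T=camT(name) if T is None else T
    d=T[:3,:3]@np.array([(u-cx)/f,-(v-cy)/f,-1.0]); return T[:3,3],d
def atz(name,u,v,z,T=None):
    o,d=ray(name,u,v,T); return o+d*(z-o[2])/d[2]
def proj(name,p,T=None):
    f,cx,cy,_=K(name); T=camT(name) if T is None else T
    q=T[:3,:3].T@(np.array(p)-T[:3,3]); return np.array([cx+f*q[0]/-q[2],cy-f*q[1]/-q[2]])
def shot(name,fn):
    st=ctrl.read_state(); T=camT(name,st); im=viewer.camera(name)[:,:,::-1].copy(); cv2.imwrite(f'pics/{fn}.png',im); np.save(f'pics/{fn}.npy',T); return st,T,im
def crop(fn,out,x,y,w,h,s):
    im=cv2.imread(f'pics/{fn}.png')[y:y+h,x:x+w]; cv2.imwrite(f'pics/{out}.png',cv2.resize(im,None,fx=s,fy=s,interpolation=cv2.INTER_CUBIC))
E
python3 - <<'E'
from h import *
crop('top0','c1',40,180,160,130,5)
crop('top0','c2',260,230,180,80,4)
E
```

```text
(no output)
```

View pics/c1.png

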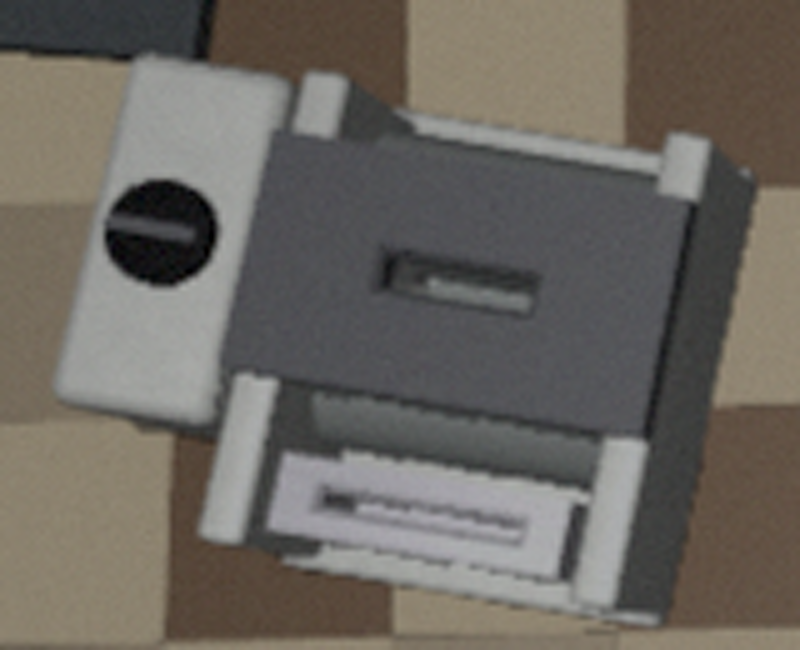

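View pics/c2.png

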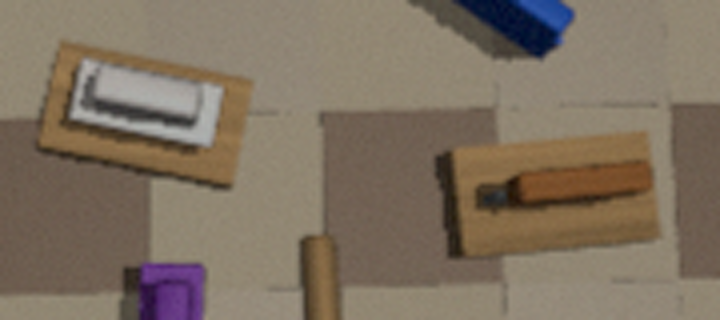

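Run:
```python
from h import *
def rect(pts,x,y,s,z):
    P=[atz('top',x+u/s,y+v/s,z) for u,v in pts]
    c=np.mean(P,0); a=(P[1]+P[2]-P[0]-P[3])/2; b=(P[0]+P[1]-P[2]-P[3])/2
    print(np.round(c,4),'long',np.round(np.linalg.norm(a),4),np.degrees(np.arctan2(a[1],a[0])).round(1),'short',np.round(np.linalg.norm(b),4),np.degrees(np.arctan2(b[1],b[0])).round(1), 'proj scene',proj('scene',c).round(1))
    return c
a=(40,180,5)
rect([(388,247),(540,270),(530,315),(380,292)],*a,.13)
rect([(272,130),(692,203),(645,437),(222,370)],*a,.13)
rect([(320,485),(525,517),(520,545),(318,510)],*a,.11)
rect([(285,452),(592,490),(560,580),(267,530)],*a,.11)
b=(260,230,4)
rect([(97,65),(205,88),(197,125),(88,98)],*b,.135)
rect([(518,180),(650,160),(653,188),(517,205)],*b,.117)
rect([(62,42),(252,80),(230,185),(40,150)],*b,.035)
rect([(452,150),(650,132),(660,237),(462,257)],*b,.035)
crop('scene0','s1',380,270,200,150,4)
crop('scene0','s2',230,130,170,160,4)
```

```text
[0.564  0.2345 0.13  ] long 0.0623 -100.0 short 0.0188 -9.8 proj scene [466.7 345.3]
[0.5627 0.2351 0.13  ] long 0.1742 -100.8 short 0.099 -10.1 proj scene [467.5 345. ]
[0.4708 0.2538 0.11  ] long 0.0845 -100.7 short 0.0109 -6.1 proj scene [505.8 321.9]
[0.4713 0.2517 0.11  ] long 0.1241 -99.7 short 0.0354 -15.3 proj scene [504.6 321.3]
[ 0.5205 -0.1006  0.135 ] long 0.0567 -104.3 short 0.0185 -14.8 proj scene [332.  220.1]
[ 0.4713 -0.326   0.117 ] long 0.0706 -83.5 short 0.0137 -0.9 proj scene [269.  156.9]
[ 0.5216 -0.1008  0.035 ] long 0.1072 -102.2 short 0.0606 -12.9 proj scene [331.4 252.5]
[ 0.4721 -0.3269  0.035 ] long 0.111 -85.9 short 0.0588 2.5 proj scene [271.4 183.9]
```

View pics/s1.png

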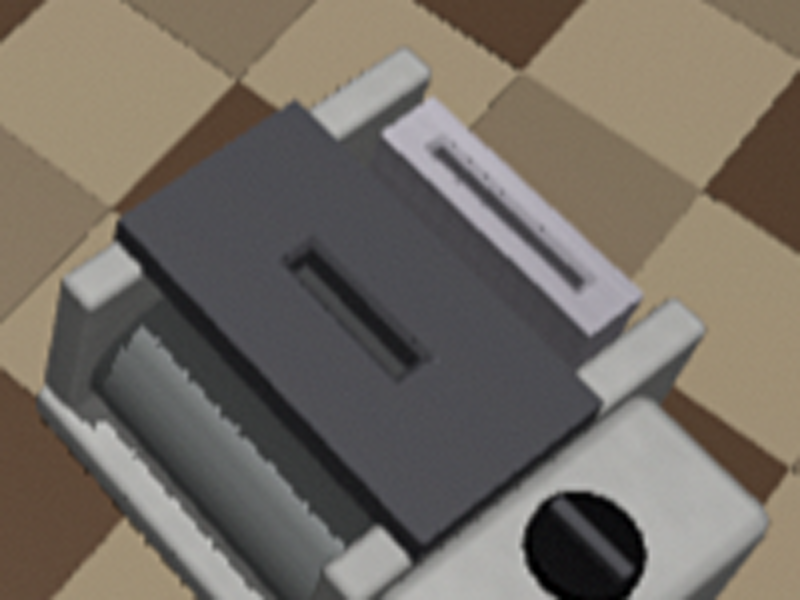

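View pics/s2.png

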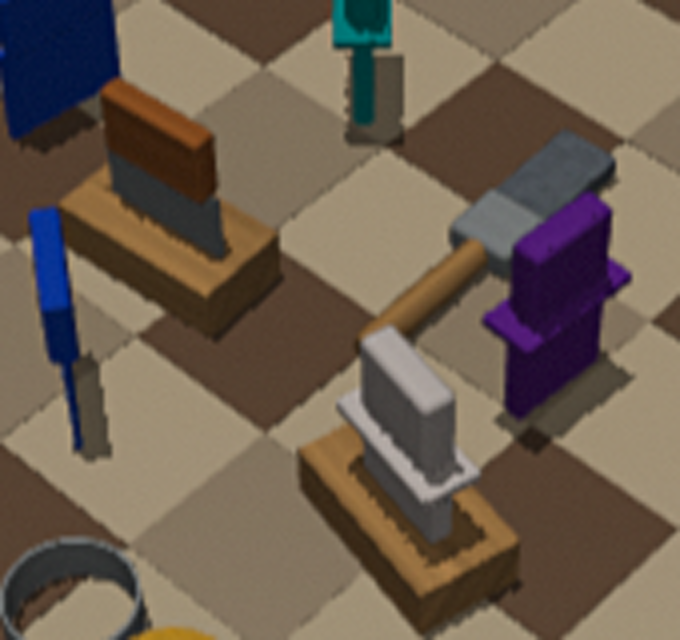

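```bash
cat >> h.py <<'E'
def plan(pos,yaw,n,f=1.0,st=None):
    st=st or ctrl.read_state()
    Rc=R.from_euler('xyz',st['tool_rot'],degrees=True); p=np.array(st['tool_pos'])
    Rt=R.from_euler('xyz',[180,0,yaw],degrees=True)
    w=(Rc.inv()*Rt).as_rotvec()/n; d=(np.array(pos)-p)/n
    for i in range(n):
        t=Rc.inv().apply(d)*1000
        print(','.join(f'{x:.1f}' for x in t)+','+','.join(f'{x:.3f}' for x in w)+f',{f}'+('  |' if i%5==4 else ''))
        Rc=Rc*R.from_rotvec(w)
E
python3 - <<'E'
from h import *
plan([.517,.244,.26],79.8,14,0.5)
E
```

```text
-32.2,-23.1,-1.1,-0.000,0.000,0.109,0.5
-34.5,-19.4,-1.1,-0.000,0.000,0.109,0.5
-36.4,-15.6,-1.1,-0.000,0.000,0.109,0.5
-37.9,-11.5,-1.1,-0.000,0.000,0.109,0.5
-38.9,-7.3,-1.1,-0.000,0.000,0.109,0.5  |
-39.5,-3.0,-1.1,-0.000,0.000,0.109,0.5
-39.6,1.3,-1.1,-0.000,0.000,0.109,0.5
-39.2,5.6,-1.1,-0.000,0.000,0.109,0.5
-38.4,9.8,-1.1,-0.000,0.000,0.109,0.5
-37.1,13.9,-1.1,-0.000,0.000,0.109,0.5  |
-35.3,17.9,-1.1,-0.000,0.000,0.109,0.5
-33.2,21.6,-1.1,-0.000,0.000,0.109,0.5
-30.6,25.1,-1.1,-0.000,0.000,0.109,0.5
-27.7,28.3,-1.1,-0.000,0.000,0.109,0.5
```

```bash
python3 -m inch '[-32,-23,-1,0,0,0.109,0.5,-34,-19,-1,0,0,0.109,0.5,-36,-16,-1,0,0,0.109,0.5,-38,-11,-1,0,0,0.109,0.5,-39,-7,-1,0,0,0.109,0.5]' 80
```

```text
time: 0.65
tool_pos: [0.2805, 0.5102, 0.2502]
tool_rot: [-180.0, 0.0, 135.8]
contact_force: [0.1, 0.5, 0.3]
gripper_width: 0.501
```

```bash
python3 -m inch '[-39.5,-3,-1,0,0,0.109,0.5,-39.5,1,-1,0,0,0.109,0.5,-39,5.5,-1,0,0,0.109,0.5,-38.5,10,-1,0,0,0.109,0.5,-37,14,-1,0,0,0.109,0.5]' && python3 -m inch '[-35,18,-1,0,0,0.109,0.5,-33,21.5,-1,0,0,0.109,0.5,-30.5,25,-1,0,0,0.109,0.5,-27.5,28,-1,0,0,0.109,0.5,0,0,0,0,0,0,0.5]'
python3 - <<'E'
from h import *
st,T,im=shot('wrist','w1')
print(st['tool_pos'],st['tool_rot'],st['q'])
E
```

```text
time: 1.15
tool_pos: [0.4119, 0.3624, 0.2553]
tool_rot: [-180.0, -0.0, 104.6]
contact_force: [0.2, 1.3, 0.2]
gripper_width: 0.497
time: 1.65
tool_pos: [0.5193, 0.2408, 0.2597]
tool_rot: [179.8, 0.1, 79.2]
contact_force: [-0.2, 0.0, -0.6]
gripper_width: 0.499
[0.51934659 0.24075889 0.25967217] [1.79830485e+02 1.24152420e-01 7.92185191e+01] [-48.37332682  25.65413158  28.33756569  97.82744612 -13.51385717
  59.88510918 -26.36844702]
```

View pics/w1.png

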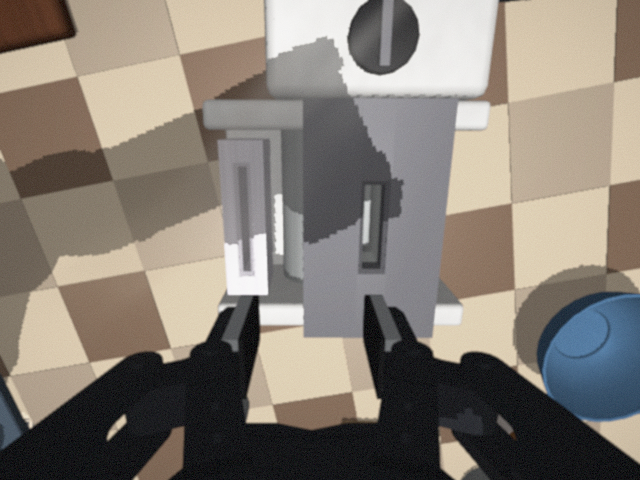

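Run:
```python
from h import *
crop('w1','w1a',205,90,260,260,3)
crop('w1','w1b',210,130,90,170,5)
im=cv2.imread('pics/w1b.png'); print(im.shape)
```

```text
(850, 450, 3)
```

View pics/w1a.png

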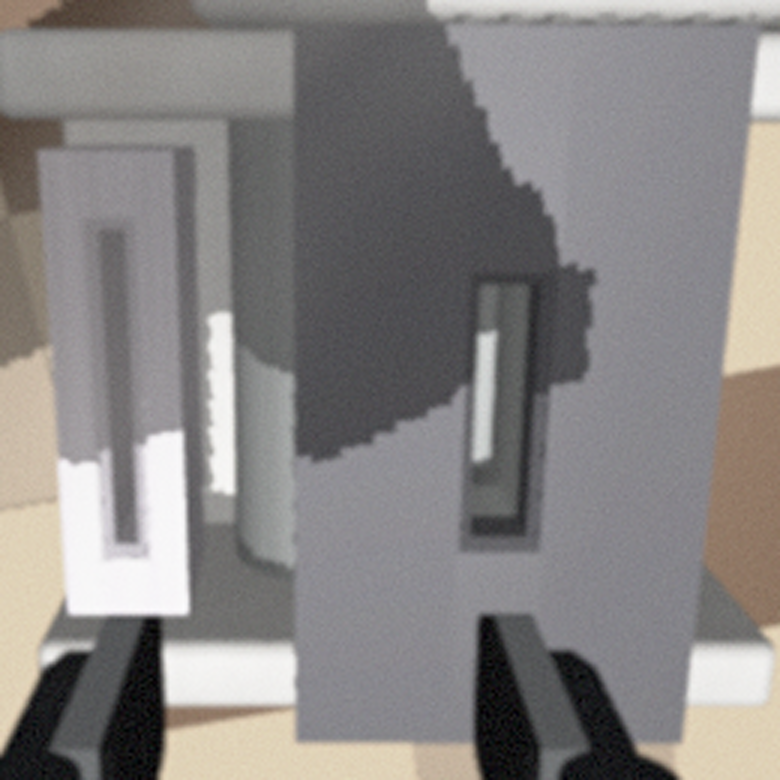

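```bash
cat >> h.py <<'E'
def rectw(fn,pts,x,y,s,z):
    T=np.load(f'pics/{fn}.npy')
    P=[atz('wrist',x+u/s,y+v/s,z,T) for u,v in pts]
    c=np.mean(P,0); a=(P[0]+P[1]-P[2]-P[3])/2; b=(P[1]+P[2]-P[0]-P[3])/2
    print(np.round(c,4),'v-up',np.round(np.linalg.norm(a),4),np.degrees(np.arctan2(a[1],a[0])).round(1),'u-right',np.round(np.linalg.norm(b),4),np.degrees(np.arctan2(b[1],b[0])).round(1))
    return c
E
python3 - <<'E'
from h import *
a=(205,90,3)
g=rectw('w1',[(295,25),(757,25),(683,742),(297,742)],*a,.13)
f=rectw('w1',[(472,273),(552,273),(541,550),(462,550)],*a,.13)
b=rectw('w1',[(38,150),(178,150),(190,614),(68,614)],*a,.11)
h=rectw('w1',[(88,218),(137,218),(149,556),(104,556)],*a,.11)
print(np.linalg.norm(f[:2]-h[:2]),np.linalg.norm(g[:2]-b[:2]))
E
```

```text
[0.564  0.2373 0.13  ] v-up 0.1739 79.3 u-right 0.0995 -10.8
[0.564  0.2375 0.13  ] v-up 0.0677 79.9 u-right 0.0188 -10.8
[0.4709 0.2553 0.11  ] v-up 0.1204 78.8 u-right 0.033 -10.8
[0.4711 0.2556 0.11  ] v-up 0.0878 78.6 u-right 0.0119 -10.8
0.09465722729787064 0.09482726068025309
```

Run:
```python
from h import *
plan([.4713,-.326,.25],95,13,0.5)
```

```text
-43.7,4.4,0.8,0.000,0.000,-0.021,0.5
-43.8,3.5,0.8,0.000,0.000,-0.021,0.5
-43.9,2.6,0.8,0.000,0.000,-0.021,0.5
-43.9,1.7,0.8,0.000,0.000,-0.021,0.5
-43.9,0.8,0.8,0.000,0.000,-0.021,0.5  |
-44.0,-0.1,0.7,0.000,0.000,-0.021,0.5
-43.9,-1.0,0.7,0.000,0.000,-0.021,0.5
-43.9,-1.9,0.7,0.000,0.000,-0.021,0.5
-43.9,-2.8,0.7,0.000,0.000,-0.021,0.5
-43.8,-3.7,0.7,0.000,0.000,-0.021,0.5  |
-43.7,-4.7,0.7,0.000,0.000,-0.021,0.5
-43.6,-5.6,0.7,0.000,0.000,-0.021,0.5
-43.5,-6.5,0.7,0.000,0.000,-0.021,0.5
```

```bash
python3 -m inch '[-44,4.5,0.5,0,0,-0.021,0.5,-44,3.5,0.5,0,0,-0.021,0.5,-44,2.5,0.5,0,0,-0.021,0.5,-44,1.5,0.5,0,0,-0.021,0.5,-44,1,0.5,0,0,-0.021,0.5]' && python3 -m inch '[-44,0,0.5,0,0,-0.021,0.5,-44,-1,0.5,0,0,-0.021,0.5,-44,-2,0.5,0,0,-0.021,0.5,-44,-3,0.5,0,0,-0.021,0.5,-44,-3.5,0.5,0,0,-0.021,0.5]' && python3 -m inch '[-44,-4.5,0,0,0,-0.021,0.5,-44,-5.5,0,0,0,-0.021,0.5,-43,-6.5,0,0,0,-0.021,0.5,0,0,0,0,0,0,0.5]'
python3 - <<'E'
from h import *
st,T,im=shot('wrist','w2')
print(st['tool_pos'],st['tool_rot'],st['q'])
crop('w2','w2a',200,130,260,200,3)
E
```

```text
time: 2.2
tool_pos: [0.4985, 0.0262, 0.2567]
tool_rot: [-180.0, -0.0, 86.1]
contact_force: [0.7, -0.5, -0.8]
gripper_width: 0.5
time: 2.7
tool_pos: [0.483, -0.1935, 0.2542]
tool_rot: [180.0, -0.0, 92.1]
contact_force: [0.6, 0.1, -0.4]
gripper_width: 0.497
time: 3.1
tool_pos: [0.4718, -0.3304, 0.2544]
tool_rot: [-179.9, 0.2, 95.2]
contact_force: [0.4, 0.1, 0.2]
gripper_width: 0.501
[ 0.47183844 -0.33042551  0.25435705] [-179.94661505    0.18612008   95.20659228] [ 11.5716803   26.29109101  28.48844315  97.77517402 -14.00196557
  59.42683466  49.93359945]
```

View pics/w2.png

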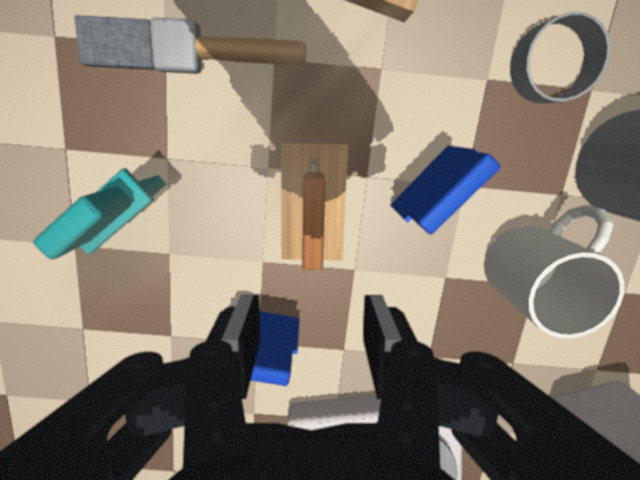

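View pics/w2a.png

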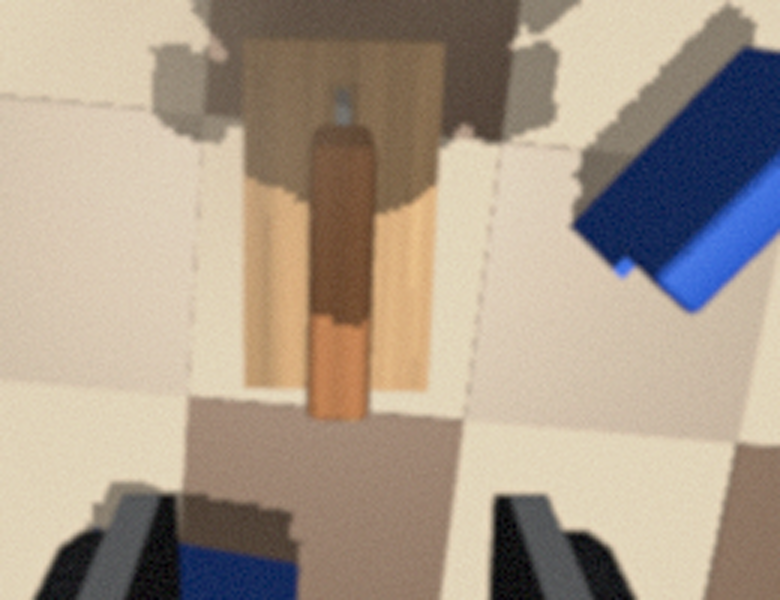

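Run:
```python
from h import *
a=(200,130,3)
rectw('w2',[(311,146),(375,146),(368,418),(307,418)],*a,.117)
rectw('w2',[(245,40),(445,42),(428,389),(246,388)],*a,.035)
T=np.load('pics/w2.npy')
print(atz('wrist',200+574/3,130+225/3,.12,T),atz('wrist',200+690/3,130+312/3,.12,T),atz('wrist',200+690/3,130+312/3,.07,T))
```

```text
[ 0.4726 -0.3248  0.117 ] v-up 0.0681 94.2 u-right 0.0152 5.2
[ 0.4733 -0.3254  0.035 ] v-up 0.1099 94.1 u-right 0.0595 4.8
[ 0.52605267 -0.30397893  0.12      ] [ 0.55723522 -0.32255121  0.12      ] [ 0.57481478 -0.33519495  0.07      ]
```

```bash
python3 -m inch '[5.5,1.7,20,0,0,0.012,0.4,0,0,40,0,0,0,0.4,0,0,40,0,0,0,0.4,0,0,35,0,0,0,0.4,0,0,24,0,0,0,0.4]'
python3 - <<'E'
from h import *
st,T,im=shot('wrist','w3')
print(st['tool_pos'],st['tool_rot'],st['contact_force'])
E
```

```text
time: 3.65
tool_pos: [0.4751, -0.316, 0.0929]
tool_rot: [-179.9, -0.2, 95.0]
contact_force: [0.0, 0.2, -0.3]
gripper_width: 0.403
[ 0.47508576 -0.31597112  0.09288242] [-1.79902148e+02 -1.59099474e-01  9.50120619e+01] [ 0.04237454  0.2380844  -0.33683542]
```

View pics/w3.png

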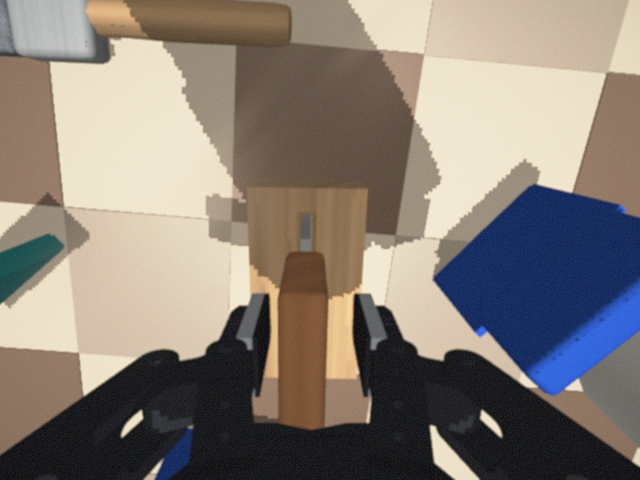

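```bash
python3 -m inch '[-4.5,-1.3,-1,0,0,0,0.4,-4.5,-1,-1,0,0,0,0.4,0,0,0,0,0,0,0.4]' ; python3 -c "
from h import *
s=ctrl.read_state();print(s['tool_pos'],s['tool_rot'])"
```

```text
time: 4.0
tool_pos: [0.4741, -0.3297, 0.0992]
tool_rot: [179.9, 0.1, 94.8]
contact_force: [-0.6, 0.4, 0.3]
gripper_width: 0.398
[ 0.47414864 -0.32968585  0.09921771] [1.79860950e+02 1.26365533e-01 9.47908213e+01]
```

```bash
python3 -m inch '[0,0,0,0,0,0,0.4,0,0,0,0,0,0,0.4]' ; python3 -m inch '[0,0,0,0,0,0,0.4]'
```

```text
time: 4.2
tool_pos: [0.4738, -0.3285, 0.0982]
tool_rot: [179.9, 0.0, 94.8]
contact_force: [0.1, 0.5, -0.6]
gripper_width: 0.398
time: 4.3
tool_pos: [0.4736, -0.3284, 0.0977]
tool_rot: [180.0, 0.0, 94.8]
contact_force: [-0.3, -0.9, -0.4]
gripper_width: 0.403
```

```bash
python3 -m inch '[3.2,-0.6,1.5,0,0,0,0.4,0,0,0,0,0,0,0.4,0,0,0,0,0,0,0,0,0,0,0,0,0,0,0,0,0,0,0,0,0]' 80; python3 -m inch '[0,0,0,0,0,0,0]'
```

```text
time: 4.8
tool_pos: [0.4727, -0.3254, 0.0959]
tool_rot: [180.0, 0.0, 94.8]
contact_force: [0.3, 0.1, 2.0]
gripper_width: 0.176
time: 4.9
tool_pos: [0.4726, -0.3254, 0.0959]
tool_rot: [180.0, 0.0, 94.8]
contact_force: [-0.4, 1.4, 2.7]
gripper_width: 0.175
```

```bash
python3 -m inch '[0,0,-15,0,0,0,0,0,0,-35,0,0,0,0,0,0,-45,0,0,0,0,0,0,-45,0,0,0,0,0,0,-30,0,0,0,0]'; python3 -m inch '[0,0,0,0,0,0,0,0,0,0,0,0,0,0]'
python3 - <<'E'
from h import *
st,T,im=shot('wrist','w4')
print(st['tool_pos'],st['tool_rot'],st['contact_force'])
plan([.471,.2555,.27],79.2,14,0)
E
```

```text
time: 5.4
tool_pos: [0.4726, -0.3259, 0.2686]
tool_rot: [179.9, 0.1, 94.8]
contact_force: [1.0, -0.1, -2.1]
gripper_width: 0.177
time: 5.6
tool_pos: [0.4724, -0.3251, 0.2657]
tool_rot: [180.0, -0.0, 94.8]
contact_force: [-0.3, 0.0, -2.5]
gripper_width: 0.175
[ 0.47242437 -0.32507832  0.26572651] [ 1.79975253e+02 -3.83393862e-03  9.48251778e+01] [-0.33349042  0.04735985 -2.47697503]
41.3,3.4,-0.3,-0.000,-0.000,0.019,0
41.4,2.6,-0.3,-0.000,-0.000,0.019,0
41.4,1.8,-0.3,-0.000,-0.000,0.019,0
41.4,1.0,-0.3,-0.000,-0.000,0.019,0
41.4,0.2,-0.3,-0.000,-0.000,0.019,0  |
41.4,-0.6,-0.3,-0.000,-0.000,0.019,0
41.4,-1.4,-0.3,-0.000,-0.000,0.019,0
41.4,-2.2,-0.4,-0.000,-0.000,0.019,0
41.3,-3.0,-0.4,-0.000,-0.000,0.019,0
41.3,-3.8,-0.4,-0.000,-0.000,0.019,0  |
41.2,-4.7,-0.4,-0.000,-0.000,0.019,0
41.1,-5.5,-0.4,-0.000,-0.000,0.019,0
41.0,-6.3,-0.4,-0.000,-0.000,0.019,0
40.8,-7.0,-0.4,-0.000,-0.000,0.019,0
```

View pics/w4.png

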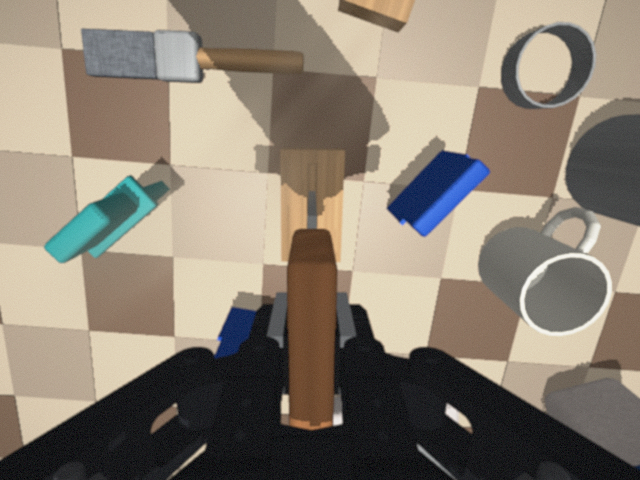

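```bash
python3 -m inch '[20,1.5,-0.3,0,0,0.019,0,41.5,2.5,-0.3,0,0,0.019,0,41.5,2,-0.3,0,0,0.019,0,41.5,1,-0.3,0,0,0.019,0,41.5,0,-0.3,0,0,0.019,0]' ;python3 -m inch '[41.5,-0.5,-0.3,0,0,0.019,0,41.5,-1.5,-0.3,0,0,0.019,0,41.5,-2,-0.3,0,0,0.019,0,41,-3,-0.3,0,0,0.019,0,41,-4,-0.3,0,0,0.019,0]'
python3 - <<'E'
from h import *
crop('w4','w4a',260,140,110,300,2)
crop('w4','w4b',260,180,110,130,6)
s=ctrl.read_state()
plan([.471,.2555,.27],79.2,5,0)
E
```

```text
time: 6.15
tool_pos: [0.4707, -0.1372, 0.2656]
tool_rot: [-179.8, -0.0, 89.3]
contact_force: [0.7, 0.1, -1.8]
gripper_width: 0.179
time: 6.65
tool_pos: [0.4697, 0.0694, 0.2673]
tool_rot: [-179.9, 0.1, 83.9]
contact_force: [0.4, -0.6, -1.9]
gripper_width: 0.175
37.0,-3.7,-0.6,-0.001,0.000,0.016,0
37.0,-4.3,-0.6,-0.001,0.000,0.016,0
36.9,-4.9,-0.6,-0.001,0.000,0.016,0
36.8,-5.5,-0.5,-0.001,0.000,0.016,0
36.7,-6.1,-0.5,-0.001,0.000,0.016,0  |
```

View pics/w4b.png

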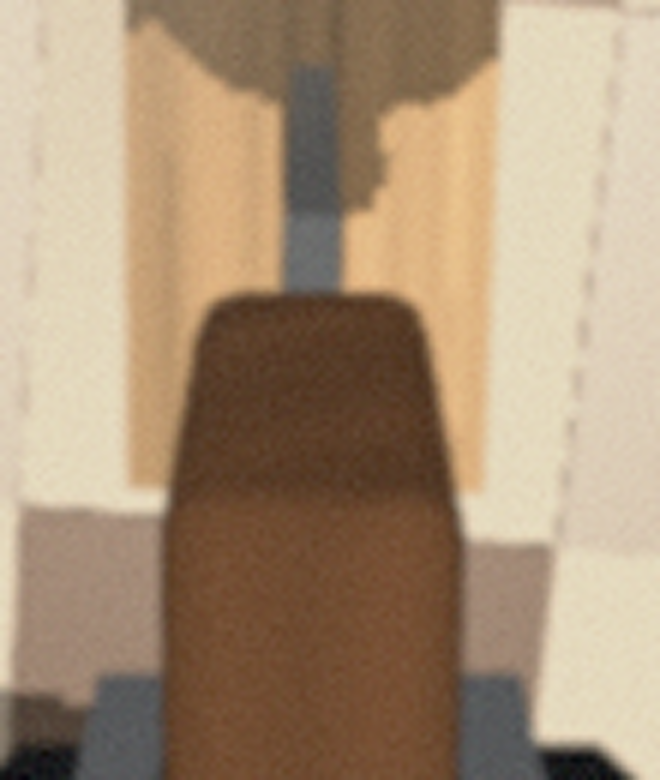

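```bash
python3 -m inch '[33,-4,-0.5,0,0,0.016,0,33,-4,-0.5,0,0,0.016,0,33,-5,-0.5,0,0,0.016,0,33,-5.5,-0.5,0,0,0.016,0,20,-3,-0.5,0,0,0.012,0]' ;python3 -m inch '[0,0,0,0,0,0,0,0,0,0,0,0,0,0,0,0,0,0,0,0,0]'
python3 - <<'E'
from h import *
M=viewer.get_calibration('wrist')['mount']
for (u,v,z) in [(312.2,261.7,-.0211),(312.2,190.8,.0889),(311.5,425,-.0211)]:
    print(atz('wrist',u,v,z,M))
st,T,im=shot('wrist','w5')
print(st['tool_pos'],st['tool_rot'])
plan([.471,.2555,.27],79.2,1,0)
E
```

```text
time: 7.15
tool_pos: [0.4687, 0.224, 0.2693]
tool_rot: [-179.8, 0.1, 79.7]
contact_force: [0.7, -0.1, -2.9]
gripper_width: 0.18
time: 7.45
tool_pos: [0.4698, 0.22, 0.2705]
tool_rot: [-179.9, 0.1, 79.5]
contact_force: [-0.3, -0.5, -1.9]
gripper_width: 0.178
[ 0.03519343 -0.00019095 -0.0211    ]
[0.03911514 0.00019142 0.0889    ]
[-0.02561052 -0.00034723 -0.0211    ]
[0.46977722 0.21999095 0.27046987] [-1.79937606e+02  9.53646010e-02  7.95022766e+01]
35.1,-5.5,0.7,-0.001,0.001,0.005,0
```

View pics/w5.png

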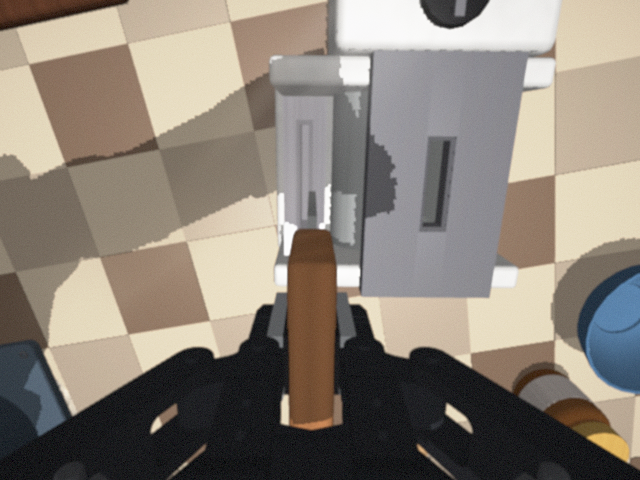

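Run:
```python
from h import *
for i in range(2): print(viewer.get_calibration('wrist'))
```

```text
{'vfov': 64.89551322466895, 'cx': 311.1138930213957, 'cy': 241.96676136577952, 'mount': array([[ 6.32752582e-04,  9.56993020e-01,  2.90110252e-01,
         7.42200431e-02],
       [ 9.99999500e-01, -3.80815300e-04, -9.24871420e-04,
        -6.29411039e-04],
       [-7.74617071e-04,  2.90110692e-01, -9.56992783e-01,
        -1.29163003e-01],
       [ 0.00000000e+00,  0.00000000e+00,  0.00000000e+00,
         1.00000000e+00]])}
{'vfov': 64.89551322466895, 'cx': 311.1138930213957, 'cy': 241.96676136577952, 'mount': array([[ 6.32752582e-04,  9.56993020e-01,  2.90110252e-01,
         7.42200431e-02],
       [ 9.99999500e-01, -3.80815300e-04, -9.24871420e-04,
        -6.29411039e-04],
       [-7.74617071e-04,  2.90110692e-01, -9.56992783e-01,
        -1.29163003e-01],
       [ 0.00000000e+00,  0.00000000e+00,  0.00000000e+00,
         1.00000000e+00]])}
```

Run:
```python
from h import *
crop('w5','w5a',260,40,280,270,2.8)
crop('w5','w5b',265,80,90,190,4)
```

```text
(no output)
```

View pics/w5b.png

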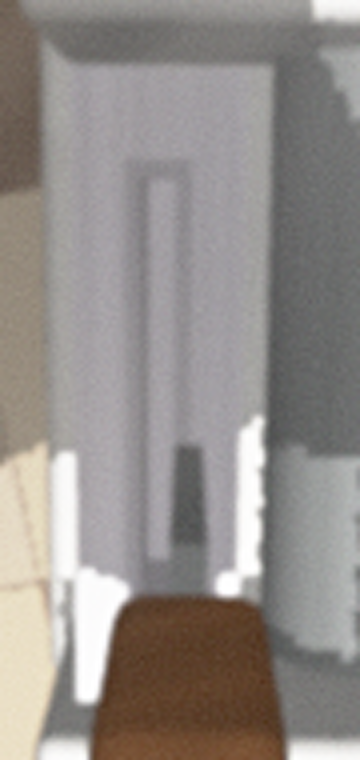

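View pics/w5a.png

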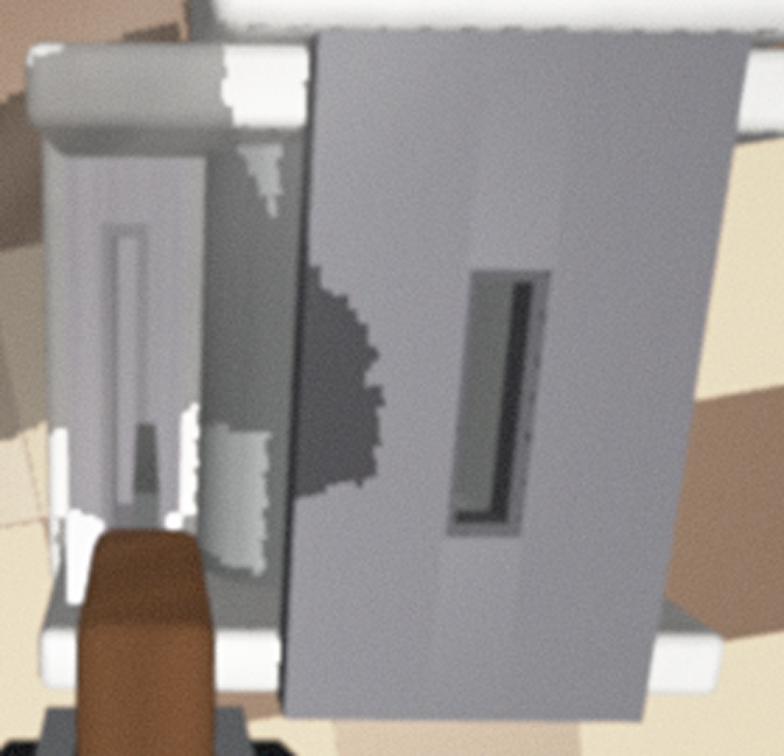

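Run:
```python
from h import *
a=(260,40,2.8)
g=rectw('w5',[(318,33),(750,33),(642,720),(284,717)],*a,.13)
f=rectw('w5',[(472,270),(551,270),(521,536),(447,535)],*a,.13)
T=np.load('pics/w5.npy')
yaw=np.radians(-10.8); ex=np.array([np.cos(yaw),np.sin(yaw)]);ey=np.array([-ex[1],ex[0]])
def loc(p,o): d=p[:2]-o[:2]; return (d@ex*1000).round(1),(d@ey*1000).round(1)
for q in [(127,160),(192,160)]:
    p=atz('wrist',265+q[0]/4,80+q[1]/4,.11,T); print('slot top corner rel feed',loc(p,f),p)
# blade bottom +y corners in crop: (175..207,443) and handle top edge
st_z=0.2705
p=atz('wrist',265+189/4,80+444/4,st_z-.0014-.0875,T); print('blade edge +y end mid',p,'rel tool',loc(p,np.array([.46978,.21999])))
p=atz('wrist',265+190/4,80+735/4,st_z-.0014+.0225,T); print('handle top +y',p,'rel tool',loc(p,np.array([.46978,.21999])))
# expected holder
print('holder',f[:2]-.095*ex, g[:2]-.095*ex)
```

```text
[0.5638 0.2375 0.13  ] v-up 0.1732 79.2 u-right 0.0999 -10.7
[0.5643 0.2375 0.13  ] v-up 0.0676 79.2 u-right 0.0195 -10.9
slot top corner rel feed (np.float64(-101.0), np.float64(44.3)) [0.47332659 0.29989005 0.11      ]
slot top corner rel feed (np.float64(-89.2), np.float64(44.4)) [0.48499036 0.29773633 0.11      ]
blade edge +y end mid [0.47697995 0.25818416 0.1816    ] rel tool (np.float64(-0.1), np.float64(38.9))
handle top +y [0.47600616 0.25402385 0.2916    ] rel tool (np.float64(-0.3), np.float64(34.6))
holder [0.47095736 0.2552617 ] [0.47043859 0.25528473]
```

```bash
python3 -m inch '[15,-2.6,0,0,0,0.005,0,14,-2,0,0,0,0,0,6.6,-1,10,0,0,0,0,0,0,25,0,0,0,0,0,0,23,0,0,0,0]'; python3 -m inch '[0,0,0,0,0,0,0,0,0,0,0,0,0,0,0,0,0,0,0,0,0]'
python3 - <<'E'
from h import *
st,T,im=shot('wrist','w6')
crop('w6','w6a',240,80,160,190,4)
print(st['contact_force'])
plan([.4709,.256,.17],79.2,1,0)
E
```

```text
time: 8.0
tool_pos: [0.4709, 0.2583, 0.2119]
tool_rot: [180.0, -0.0, 79.4]
contact_force: [-0.5, 0.4, -1.4]
gripper_width: 0.178
time: 8.3
tool_pos: [0.4717, 0.2576, 0.2142]
tool_rot: [179.9, -0.1, 79.3]
contact_force: [-0.1, 0.3, -1.5]
gripper_width: 0.173
[-0.1327825   0.30744729 -1.49661064]
-1.8,-0.6,44.3,0.001,-0.001,0.001,0
```

View pics/w6a.png

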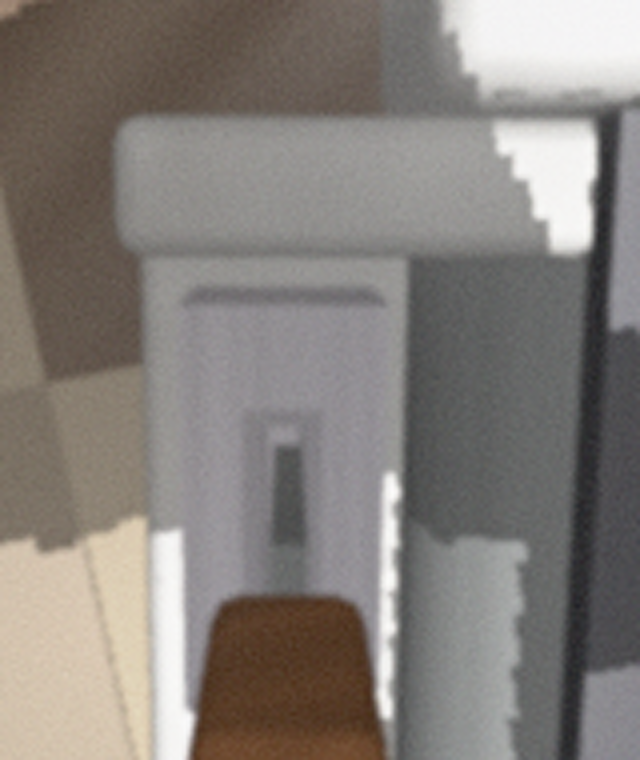

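```bash
python3 -m inch '[-1.8,-0.7,4,0,0,0.001,0,0,0,6,0,0,0,0,0,0,8,0,0,0,0,0,0,8,0,0,0,0,0,0,0,0,0,0,0]'; python3 -m inch '[0,0,0,0,0,0,0]'
```

```text
time: 8.85
tool_pos: [0.4695, 0.2554, 0.1859]
tool_rot: [-179.9, 0.1, 79.2]
contact_force: [-0.1, -0.2, -1.7]
gripper_width: 0.172
time: 8.95
tool_pos: [0.47, 0.2556, 0.187]
tool_rot: [-180.0, 0.0, 79.2]
contact_force: [0.0, -0.0, -1.3]
gripper_width: 0.174
```

```bash
python3 -m inch '[0.3,0.5,8,0,0,0,0,0,0,10,0,0,0,0,0,0,9,0,0,0,0,0,0,4,0,0,0,0,0,0,0,0,0,0,0]'; python3 -m inch '[0,0,2,0,0,0,0,0,0,0,0,0,0,0,0,0,0,0,0,0,0]'
```

```text
time: 9.45
tool_pos: [0.4702, 0.2556, 0.1554]
tool_rot: [-179.9, 0.1, 79.2]
contact_force: [-0.4, -0.3, -0.5]
gripper_width: 0.173
time: 9.75
tool_pos: [0.4708, 0.2559, 0.1545]
tool_rot: [180.0, -0.0, 79.2]
contact_force: [0.5, -0.3, -1.5]
gripper_width: 0.176
```

```bash
python3 -m inch '[0,0,2,0,0,0,0,0,0,1.5,0,0,0,0,0,0,0,0,0,0,0,0,0,0,0,0,0,0]'
```

```text
time: 10.15
tool_pos: [0.4713, 0.256, 0.1537]
tool_rot: [179.9, -0.2, 79.2]
contact_force: [-7.5, -4.6, 34.1]
gripper_width: 0.172
```

```bash
python3 -m inch '[0,0,-2,0,0,0,0,0,0,0,0,0,0,0.45,0,0,0,0,0,0,0.45,0,0,0,0,0,0,0.45]'; python3 -m inch '[0,0,-10,0,0,0,0.45,0,0,-30,0,0,0,0.45,0,0,-40,0,0,0,0.45,0,0,-35,0,0,0,0.45]';  python3 - <<'E'
from h import *
st,T,im=shot('wrist','w7'); print(st['contact_force'],st['tool_pos'])
im=viewer.camera('scene')[:,:,::-1].copy(); cv2.imwrite('pics/s7.png',im)
crop('s7','s7a',380,250,200,150,4)
plan([.521,-.1005,.28],77,11,0.5)
E
```

```text
time: 10.55
tool_pos: [0.4706, 0.2559, 0.1526]
tool_rot: [-180.0, 0.0, 79.2]
contact_force: [-0.2, -0.3, 0.4]
gripper_width: 0.455
time: 10.95
tool_pos: [0.4707, 0.2555, 0.2699]
tool_rot: [180.0, 0.0, 79.2]
contact_force: [0.6, 1.3, 0.3]
gripper_width: 0.448
[0.64884111 1.34477483 0.2683989 ] [0.47072294 0.25553881 0.26991819]
-31.0,10.4,-0.8,0.001,-0.001,0.003,0.5
-31.0,10.5,-0.8,0.001,-0.001,0.003,0.5
-31.0,10.6,-0.7,0.001,-0.001,0.003,0.5
-30.9,10.7,-0.7,0.001,-0.001,0.003,0.5
-30.9,10.8,-0.7,0.001,-0.001,0.003,0.5  |
-30.9,10.9,-0.7,0.001,-0.001,0.003,0.5
-30.8,11.0,-0.7,0.001,-0.001,0.003,0.5
-30.8,11.1,-0.7,0.001,-0.001,0.003,0.5
-30.7,11.2,-0.7,0.001,-0.001,0.003,0.5
-30.7,11.3,-0.7,0.001,-0.001,0.003,0.5  |
-30.7,11.5,-0.7,0.001,-0.001,0.003,0.5
```

View pics/w7.png

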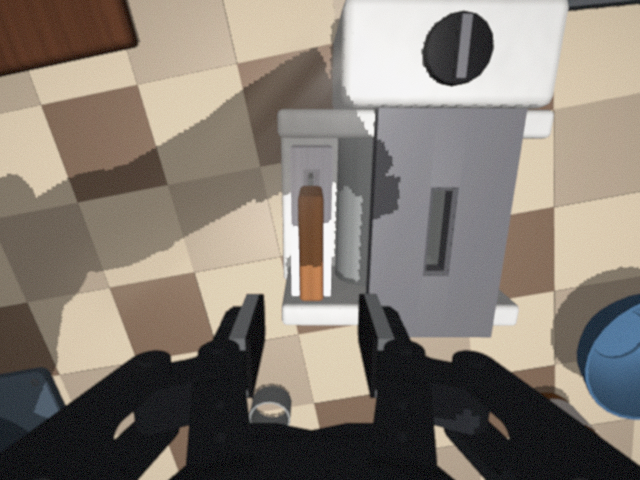

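View pics/s7a.png

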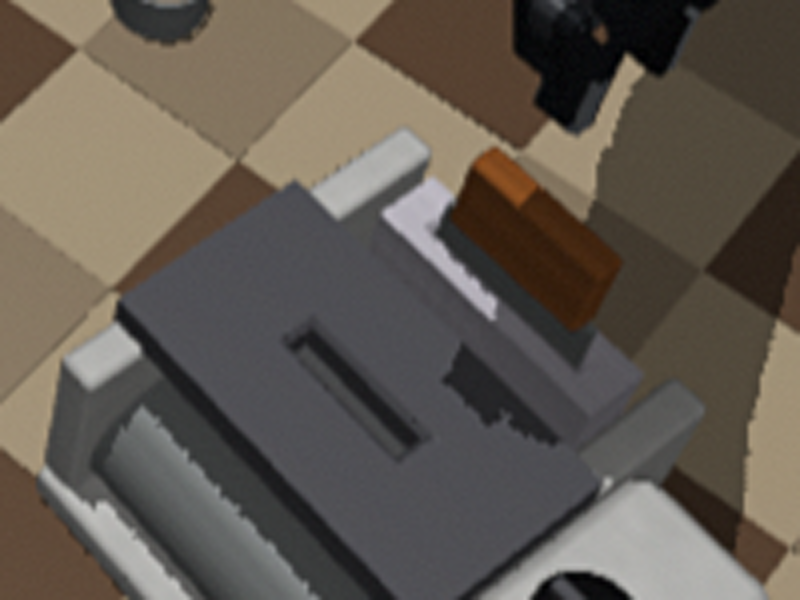

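```bash
python3 -m inch '[-31,10.5,-1,0,0,0.003,0.5,-31,10.5,-1,0,0,0.003,0.5,-31,10.5,-1,0,0,0.003,0.5,-31,11,-1,0,0,0.003,0.5,-31,11,-1,0,0,0.003,0.5]'; python3 -m inch '[-31,11,0,0,0,0.003,0.5,-31,11,0,0,0,0.003,0.5,-31,11,0,0,0,0.003,0.5,-31,11,0,0,0,0.003,0.5,-31,11,0,0,0,0.003,0.5]';python3 -m inch '[-25,9,0,0,0,0.003,0.5,0,0,0,0,0,0,0.5,0,0,0,0,0,0,0.5]'
python3 - <<'E'
from h import *
for z in (.165,.175,.180): print(proj('scene',[.4708,.2553,z])+[2.7,2.3])
T=np.load('pics/w7.npy')
st,T,im=shot('wrist','w8'); print(st['contact_force'],st['tool_pos'],st['tool_rot'])
crop('w8','w8a',220,120,200,200,3)
E
```

```text
time: 11.55
tool_pos: [0.4931, 0.0921, 0.2729]
tool_rot: [-180.0, 0.0, 78.4]
contact_force: [-0.2, 0.6, -0.6]
gripper_width: 0.501
time: 12.05
tool_pos: [0.5148, -0.0709, 0.2729]
tool_rot: [-180.0, 0.0, 77.5]
contact_force: [0.1, 0.1, 0.4]
gripper_width: 0.5
time: 12.35
tool_pos: [0.5181, -0.0962, 0.2727]
tool_rot: [-180.0, -0.0, 77.3]
contact_force: [-0.6, 1.4, -0.6]
gripper_width: 0.501
[517.09601776 307.27624399]
[518.59253285 303.94716844]
[519.34989935 302.26236734]
[-0.63875467  1.36242014 -0.55633087] [ 0.51806008 -0.09621236  0.2726633 ] [-1.79971072e+02 -1.70534104e-03  7.72567144e+01]
```

View pics/w8.png

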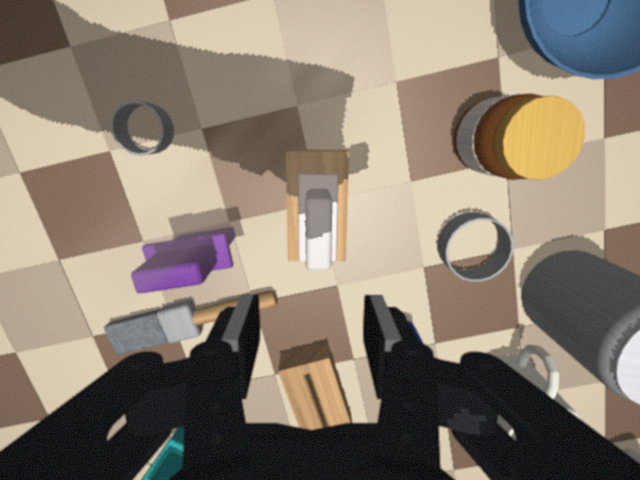

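View pics/w8a.png

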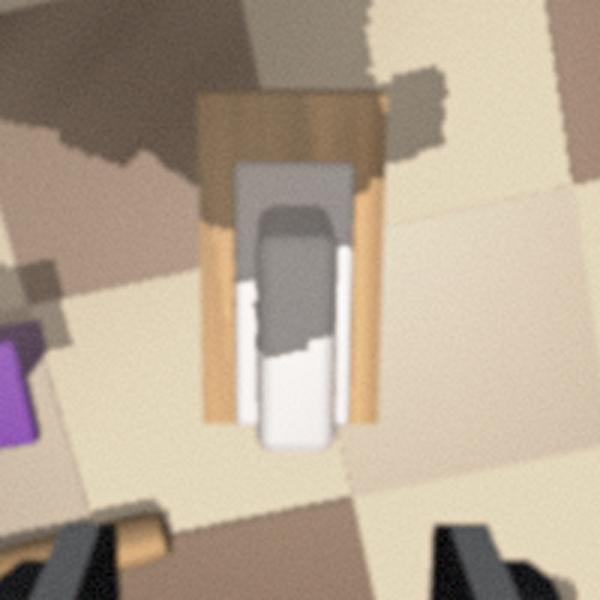

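Run:
```python
from h import *
a=(220,120,3)
rectw('w8',[(259,235),(336,235),(333,448),(261,448)],*a,.135)
rectw('w8',[(198,90),(387,95),(378,423),(204,423)],*a,.035)
T=np.load('pics/w8.npy')
p=atz('wrist',220+236/3,120+163/3,.083,T);q=atz('wrist',220+353/3,120+163/3,.083,T)
print('collar +y end',p,q,(p+q)/2)
crop('w7','w7a',270,130,90,190,4)
crop('s7','s7b',470,275,80,80,8)
```

```text
[ 0.5231 -0.0986  0.135 ] v-up 0.0541 77.5 u-right 0.0182 -12.7
[ 0.5231 -0.0996  0.035 ] v-up 0.1106 77.3 u-right 0.0597 -13.4
collar +y end [ 0.51554266 -0.05800203  0.083     ] [ 0.54739002 -0.06518432  0.083     ] [ 0.53146634 -0.06159317  0.083     ]
```

View pics/w7a.png

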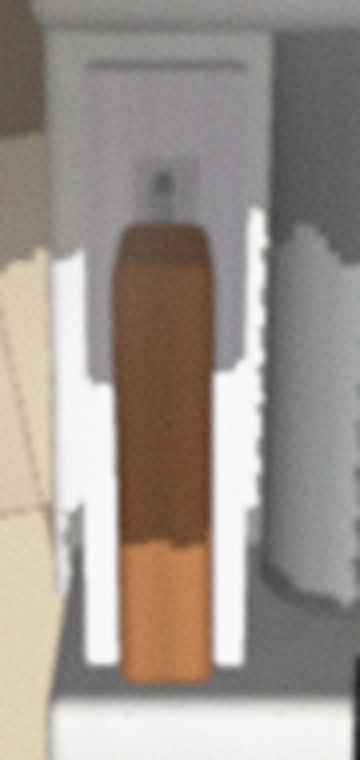

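View pics/s7b.png

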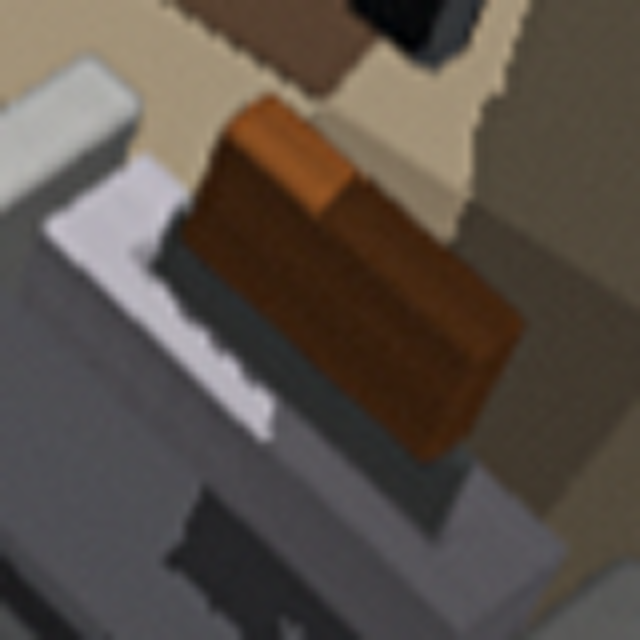

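Run:
```python
from h import *
y=np.radians(-10.8);ex=np.array([np.cos(y),np.sin(y)]);ey=np.array([-ex[1],ex[0]])
def P(x,yy,z):
    p=np.r_[np.array([.4708,.2553])+x*ex+yy*ey,z]; return ((proj('scene',p)+[2.7,2.3]-[470,275])*8).round(0)
for dz in (0,.004,.008):
    print(dz,'top',P(.008,.035,.175+dz),P(-.008,.035,.175+dz),P(.008,-.035,.175+dz),P(-.008,-.035,.175+dz),'bot',P(.008,.035,.13+dz),P(.008,-.035,.13+dz))
print('blade at mouth',P(.002,.04,.110),'block corner',P(.016,-.06,.11),P(.016,.06,.11),P(-.016,.06,.11))
```

```text
0 top [494. 374.] [550. 332.] [233. 134.] [287.  95.] bot [437. 488.] [186. 252.]
0.004 top [500. 363.] [555. 322.] [237. 123.] [292.  84.] bot [442. 478.] [190. 242.]
0.008 top [505. 353.] [561. 311.] [241. 112.] [296.  73.] bot [447. 468.] [194. 232.]
blade at mouth [451. 538.] block corner [ 57. 241.] [478. 644.] [585. 562.]
```

```bash
python3 - <<'E'
from h import *
plan([.523,-.0993,.108],77.4,1,0)
E
python3 -m inch '[-2,5.5,15,0,0,0,0.5,0,0,40,0,0,0,0.5,0,0,45,0,0,0,0.5,0,0,40,0,0,0,0.5,0,0,15,0,0,0,0.5]';python3 -m inch '[0,0,0,0,0,0,0.5,0,0,0,0,0,0,0.5,0,0,0,0,0,0,0.5]'
```

```text
-2.9,5.8,164.6,-0.001,-0.000,-0.001,0
time: 12.9
tool_pos: [0.5214, -0.0968, 0.1144]
tool_rot: [-179.7, -0.0, 77.5]
contact_force: [1.1, -0.3, 0.8]
gripper_width: 0.501
time: 13.2
tool_pos: [0.5241, -0.0987, 0.1191]
tool_rot: [179.9, -0.0, 77.4]
contact_force: [0.1, 0.0, 0.3]
gripper_width: 0.502
```

```bash
python3 -m inch '[-0.8,-0.9,6,0,0,0,0.5,0,0,5,0,0,0,0.5,0,0,0,0,0,0,0.5,0,0,0,0,0,0,0.5]' 100;python3 -m inch '[0,0,0,0,0,0,0,0,0,0,0,0,0,0,0,0,0,0,0,0,0,0,0,0,0,0,0,0,0,0,0,0,0,0,0]' 100
python3 - <<'E'
from h import *
st,T,im=shot('wrist','w9'); print(st['contact_force'],st['tool_pos'],st['tool_rot'])
E
```

```text
time: 13.6
tool_pos: [0.5221, -0.0997, 0.1068]
tool_rot: [-180.0, -0.0, 77.3]
contact_force: [-0.8, 0.8, -0.2]
gripper_width: 0.501
time: 14.1
tool_pos: [0.5225, -0.0998, 0.1071]
tool_rot: [179.9, -0.0, 77.3]
contact_force: [-0.8, -0.5, 4.7]
gripper_width: 0.219
[-0.80047119 -0.46667267  4.69983051] [ 0.52251283 -0.0998242   0.10713223] [ 1.79947347e+02 -2.06140832e-03  7.73331225e+01]
```

View pics/w9.png

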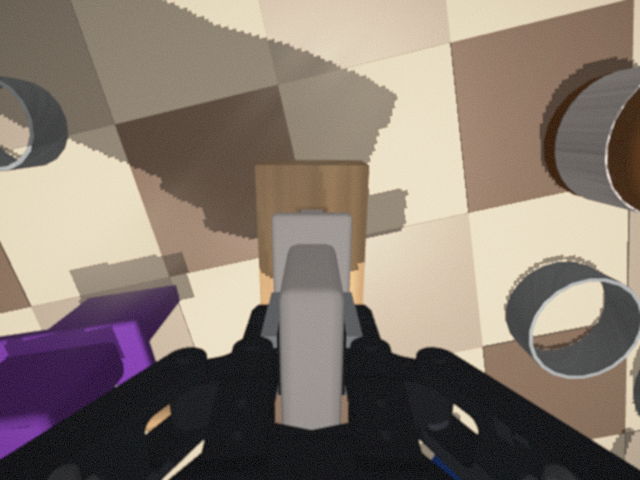

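```bash
python3 -m inch '[0,0,-15,0,0,0,0,0,0,-40,0,0,0,0,0,0,-45,0,0,0,0,0,0,-45,0,0,0,0,0,0,-28,0,0,0,0]'; python3 -m inch '[0,0,0,0,0,0,0,0,0,0,0,0,0,0]'
python3 - <<'E'
from h import *
st,T,im=shot('wrist','w10')
print(st['tool_pos'],st['tool_rot'],st['contact_force'])
plan([.558,.2,.28],79.2,9,0)
crop('w10','w10a',250,150,130,150,5)
E
```

```text
time: 14.65
tool_pos: [0.5223, -0.1, 0.2826]
tool_rot: [179.9, -0.0, 77.3]
contact_force: [0.4, 0.3, -1.9]
gripper_width: 0.219
time: 14.85
tool_pos: [0.5219, -0.0994, 0.2796]
tool_rot: [-180.0, -0.0, 77.4]
contact_force: [0.3, -0.4, -2.5]
gripper_width: 0.22
[ 0.5218537  -0.09935388  0.27956893] [-1.79991903e+02 -2.35840977e-02  7.73605930e+01] [ 0.28523452 -0.44730282 -2.5388108 ]
33.3,-3.3,-0.1,-0.000,-0.000,-0.004,0
33.3,-3.2,-0.1,-0.000,-0.000,-0.004,0
33.4,-3.1,-0.1,-0.000,-0.000,-0.004,0
33.4,-3.0,-0.1,-0.000,-0.000,-0.004,0
33.4,-2.8,-0.1,-0.000,-0.000,-0.004,0  |
33.4,-2.7,-0.1,-0.000,-0.000,-0.004,0
33.4,-2.6,-0.1,-0.000,-0.000,-0.004,0
33.4,-2.5,-0.1,-0.000,-0.000,-0.004,0
33.4,-2.4,-0.1,-0.000,-0.000,-0.004,0
```

View pics/w10a.png

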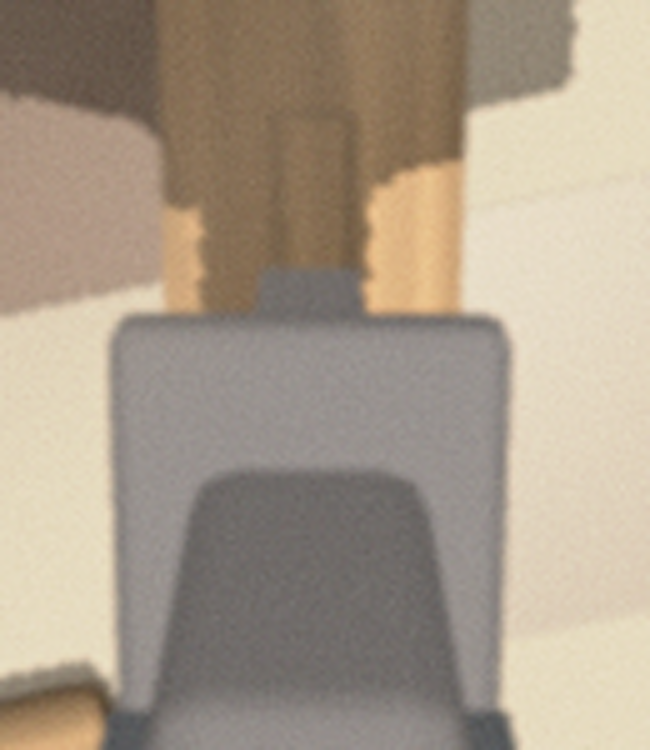

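```bash
python3 -m inch '[20,-2,0,0,0,-0.004,0,33.5,-3,0,0,0,-0.004,0,33.5,-3,0,0,0,-0.004,0,33.5,-3,0,0,0,-0.004,0,33.5,-3,0,0,0,-0.004,0]'; python3 -m inch '[33.5,-2.5,0,0,0,-0.004,0,33.5,-2.5,0,0,0,-0.004,0,33.5,-2.5,0,0,0,-0.004,0,30,-2.5,0,0,0,-0.004,0,12,-1,0,0,0,0,0]'; python3 -m inch '[0,0,0,0,0,0,0,0,0,0,0,0,0,0,0,0,0,0,0,0,0]'
python3 - <<'E'
from h import *
M=viewer.get_calibration('wrist')['mount']; print(M[:3,3])
for n,u,v,z in [('foot',312.1,204,.1001),('collar',312.2,215,.0241),('top',312.2,293,-.0279)]:
    print(n,atz('wrist',u,v,z,M).round(4))
st,T,im=shot('wrist','w11')
print(st['tool_pos'],st['tool_rot'],st['contact_force'])
crop('w11','w11a',200,40,260,260,3)
E
```

```text
time: 15.4
tool_pos: [0.54, 0.0552, 0.2779]
tool_rot: [-179.8, 0.1, 78.5]
contact_force: [0.9, -0.7, -1.3]
gripper_width: 0.225
time: 15.9
tool_pos: [0.5565, 0.1995, 0.2773]
tool_rot: [-179.8, 0.1, 79.6]
contact_force: [-0.4, 0.6, -1.5]
gripper_width: 0.224
time: 16.2
tool_pos: [0.5576, 0.1935, 0.2796]
tool_rot: [-180.0, 0.1, 79.2]
contact_force: [-0.5, -1.2, -1.4]
gripper_width: 0.224
[ 0.07421757 -0.00063058 -0.12916327]
foot [0.0292 0.0002 0.1001]
collar [ 0.0395 -0.      0.0241]
top [ 0.0279 -0.0002 -0.0279]
[0.55763603 0.19353479 0.27963579] [-1.79989038e+02  6.32499550e-02  7.92444620e+01] [-0.4523982  -1.21912977 -1.42343862]
```

View pics/w11a.png

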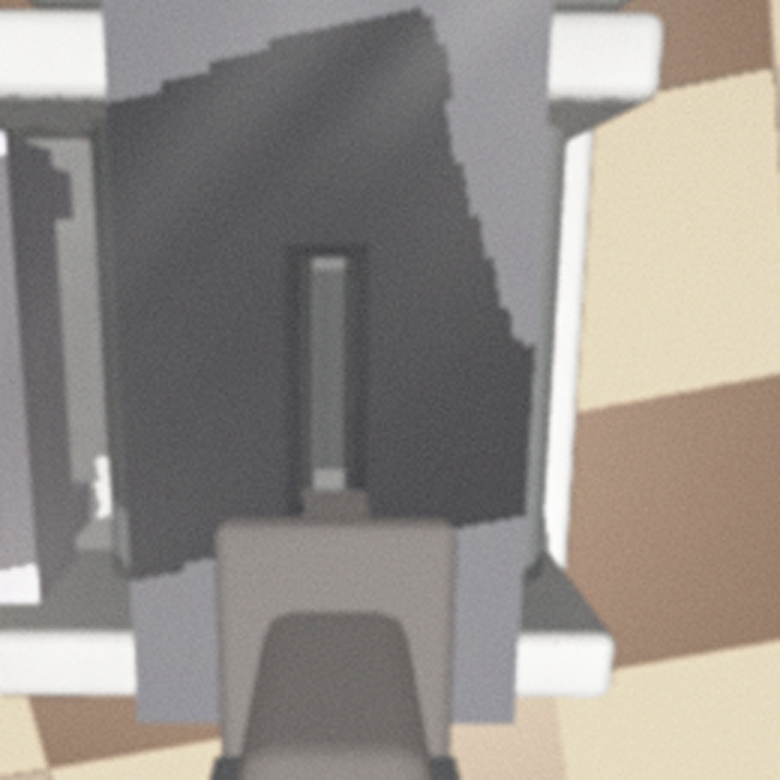

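Run:
```python
from h import *
T=np.load('pics/w11.npy')
y=np.radians(-10.8);ex=np.array([np.cos(y),np.sin(y)]);ey=np.array([-ex[1],ex[0]])
A=lambda u,v,z=.13: atz('wrist',200+u/3,40+v/3,z,T)
t=(A(288,245)+A(368,245))/2; print('feed from top edge',t[:2]-.034*ey)
b=(A(290,490)+A(366,490))/2; d=t[:2]-b[:2]; print('dir',np.degrees(np.arctan2(d[1],d[0])))
g=(A(135,722)+A(517,722))/2; print('feed from guard -y edge', g[:2]+.087*ey)
z=.27964
f=A(336,491,z-.1001); print('foot centre',f[:2]-.03*ey,'tcp',T[:3,3]*0+0)
c=A(336,522,z-.0241); print('collar centre',c[:2]-.039*ey)
```

```text
feed from top edge [0.56415372 0.23708627]
dir 79.20208100217394
feed from guard -y edge [0.56369805 0.23748074]
foot centre [0.55757453 0.19278907] tcp [0. 0. 0.]
collar centre [0.55764335 0.19441605]
```

```bash
python3 -m inch '[15,-0.6,0,0,0,0,0,15,-0.7,0,0,0,0,0,14.3,-0.6,5,0,0,0,0,0,0,15,0,0,0,0,0,0,18,0,0,0,0]'; python3 -m inch '[0,0,0,0,0,0,0,0,0,0,0,0,0,0,0,0,0,0,0,0,0]'
python3 - <<'E'
from h import *
st,T,im=shot('wrist','w12')
print(st['tool_pos'],st['tool_rot'],st['contact_force'])
crop('w12','w12a',230,100,160,160,4)
plan([.564,.2374,.22],79.2,1,0)
E
```

```text
time: 16.75
tool_pos: [0.5641, 0.242, 0.2412]
tool_rot: [180.0, -0.0, 79.5]
contact_force: [-0.9, -0.6, -1.4]
gripper_width: 0.219
time: 17.05
tool_pos: [0.5644, 0.2401, 0.2426]
tool_rot: [179.9, -0.0, 79.4]
contact_force: [-0.5, -0.1, -0.8]
gripper_width: 0.222
[0.56438524 0.2401257  0.24256392] [ 1.79943561e+02 -3.43202882e-02  7.94137288e+01] [-0.48643252 -0.14485252 -0.82429349]
-2.6,0.0,22.7,0.001,-0.001,0.004,0
```

View pics/w12a.png

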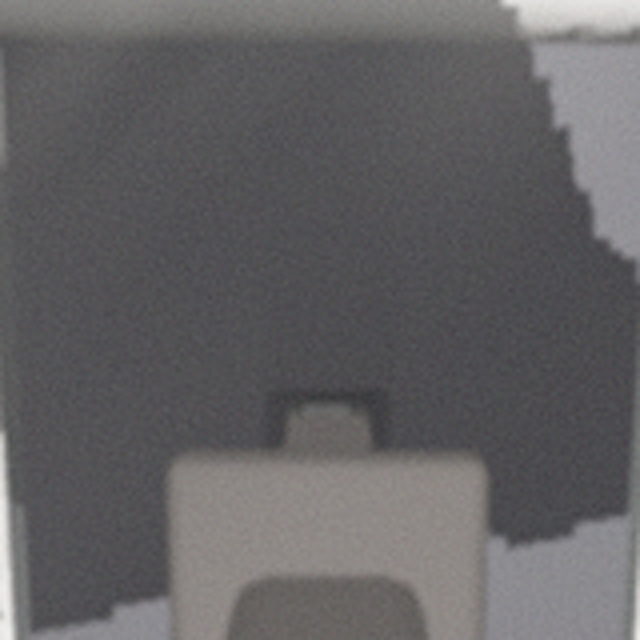

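```bash
python3 -m inch '[-2.6,-0.2,0,0,0,0.003,0,0,0,6,0,0,0,0,0,0,8,0,0,0,0,0,0,8,0,0,0,0,0,0,0,0,0,0,0]'; python3 -m inch '[0,0,0,0,0,0,0,0,0,0,0,0,0,0]'
```

```text
time: 17.6
tool_pos: [0.5628, 0.237, 0.2183]
tool_rot: [-179.9, 0.1, 79.2]
contact_force: [0.4, -0.1, -1.5]
gripper_width: 0.22
time: 17.8
tool_pos: [0.5633, 0.2371, 0.2199]
tool_rot: [180.0, 0.0, 79.2]
contact_force: [0.4, 0.4, -1.8]
gripper_width: 0.225
```

```bash
python3 -m inch '[0.2,0.4,8,0,0,0,0,0,0,10,0,0,0,0,0,0,10,0,0,0,0,0,0,8,0,0,0,0,0,0,0,0,0,0,0]'; python3 -m inch '[0,0,0,0,0,0,0,0,0,0,0,0,0,0]'
```

```text
time: 18.3
tool_pos: [0.563, 0.237, 0.1822]
tool_rot: [-179.9, 0.1, 79.2]
contact_force: [-0.7, 0.1, -1.1]
gripper_width: 0.219
time: 18.5
tool_pos: [0.5639, 0.2373, 0.1841]
tool_rot: [180.0, -0.0, 79.2]
contact_force: [0.5, -0.2, -0.5]
gripper_width: 0.22
```

Now press down toward TCP z ≈ 0.163–0.164.

```bash
python3 -m inch '[0,0,5,0,0,0,0,0,0,5,0,0,0,0,0,0,5,0,0,0,0,0,0,0,0,0,0,0,0,0,0,0,0,0,0]'; python3 -m inch '[0,0,2,0,0,0,0,0,0,0,0,0,0,0,0,0,0,0,0,0,0]'; python3 -m inch '[0,0,2,0,0,0,0,0,0,0,0,0,0,0,0,0,0,0,0,0,0]'
```

```text
time: 19.0
tool_pos: [0.5643, 0.2374, 0.1692]
tool_rot: [179.9, -0.0, 79.2]
contact_force: [0.5, 1.2, 4.7]
gripper_width: 0.217
time: 19.3
tool_pos: [0.5643, 0.2374, 0.1673]
tool_rot: [179.9, -0.0, 79.2]
contact_force: [1.2, 0.5, 4.7]
gripper_width: 0.219
time: 19.6
tool_pos: [0.5643, 0.2374, 0.1654]
tool_rot: [179.9, -0.0, 79.2]
contact_force: [1.4, -0.0, 6.7]
gripper_width: 0.22
```

```bash
python3 -m inch '[0,0,2,0,0,0,0,0,0,0,0,0,0,0,0,0,0,0,0,0,0]'; python3 -m inch '[0,0,1,0,0,0,0,0,0,0,0,0,0,0,0,0,0,0,0,0,0]'; python3 -m inch '[0,0,0.7,0,0,0,0,0,0,0,0,0,0,0,0,0,0,0,0,0,0]'
```

```text
time: 19.9
tool_pos: [0.5643, 0.2374, 0.1634]
tool_rot: [179.9, -0.0, 79.2]
contact_force: [1.2, 0.2, 6.8]
gripper_width: 0.222
time: 20.2
tool_pos: [0.5643, 0.2374, 0.1625]
tool_rot: [179.9, -0.1, 79.2]
contact_force: [0.8, 0.4, 7.1]
gripper_width: 0.223
time: 20.5
tool_pos: [0.5644, 0.2374, 0.1622]
tool_rot: [179.9, -0.1, 79.2]
contact_force: [-0.3, 0.1, 10.1]
gripper_width: 0.221
```

```bash
python3 -m inch '[0,0,0.6,0,0,0,0,0,0,0,0,0,0,0,0,0,0,0,0,0,0]'
python3 - <<'E'
from h import *
st,T,im=shot('wrist','w13')
im=viewer.camera('scene')[:,:,::-1].copy(); cv2.imwrite('pics/s13.png',im)
im=viewer.camera('top')[:,:,::-1].copy(); cv2.imwrite('pics/t13.png',im)
print(ctrl.read_state()['contact_force'])
crop('s13','s13a',400,230,160,150,5)
E
```

```text
time: 20.8
tool_pos: [0.5644, 0.2374, 0.1622]
tool_rot: [179.9, -0.1, 79.2]
contact_force: [-1.6, 0.1, 16.6]
gripper_width: 0.224
[-1.5948936   0.03949393 16.52988958]
```

View pics/s13a.png

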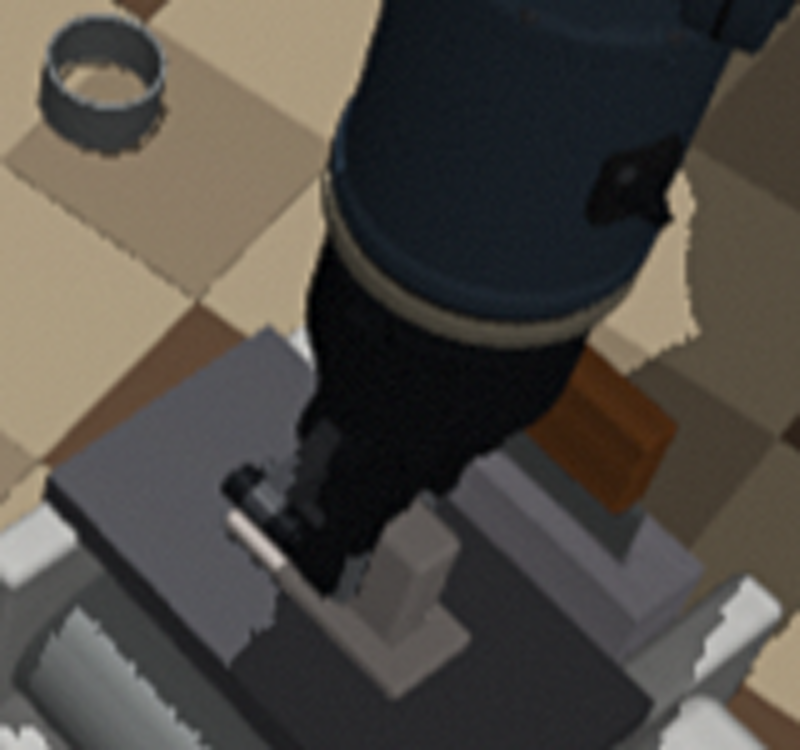

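View pics/t13.png

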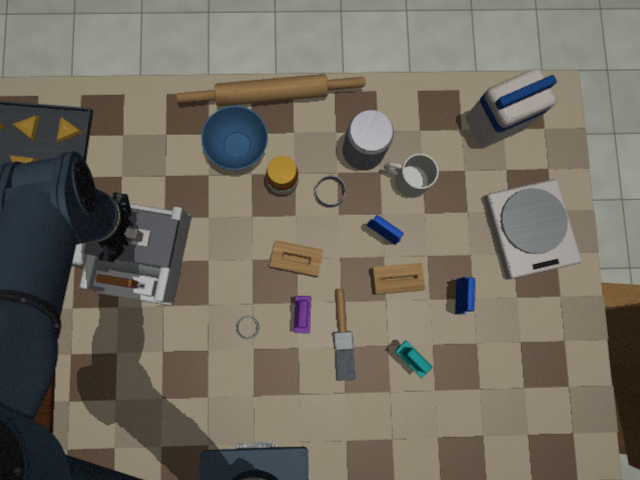

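View pics/w13.png

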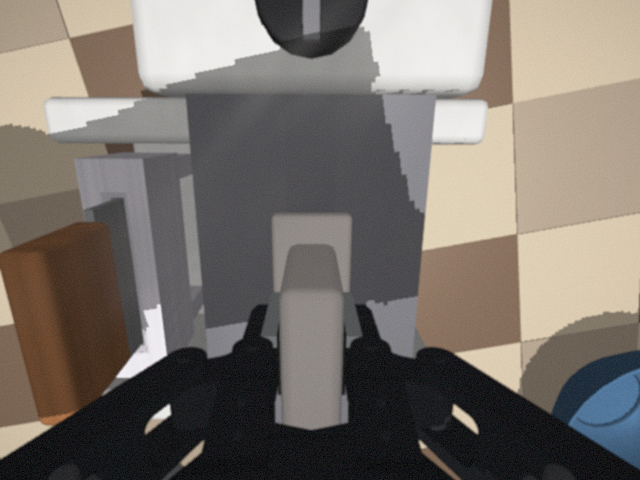

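Run:
```python
from rig import ctrl,ticket
print(ctrl.read_state()['contact_force'],ctrl.read_state()['gripper_width']); print(ticket.hand_in())
```

```text
[-1.5948936   0.03949393 16.52988958] 0.22079054872944953
the job is handed in; nothing more can be done
None
```

The job is done and handed in at about 21 s. The scraper is home in the holder slot and released, and the pusher is gripped and held down through the guard.

- **Scraper:** it met a firm stop at about 34 N, with the tool within 0.2 mm of the calculated home height. After release, the scene picture put the handle where the home position predicts. One quick early check suggested it might be about 5 mm high. A closer check against the block's corners resolved this in favour of fully home.
- **Pusher:** it passed the guard slot with no side load. The bar then resisted with about 5 to 7 N, and the force rose to about 16.5 N with no further travel at the calculated collar-contact height. The pictures show the collar flat on the guard and the grip closed on the block (about 0.22 opening, 100 N setting).
- **Other things:** in the last top picture both stands are empty, and the bystanders and look-alikes that can be seen are where they started. The interlock's travel cannot be read directly, so I judged it from tool height and force.

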